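Turn the wet bottle brush bristles-up in its crock

ROBOT

A 6-joint arm with a two-finger parallel gripper is mounted at the origin on a cart in front of the work surface, level with it; the furniture and walls round the work are solid. World frame = base frame: x ahead of the robot, y to its left, z up, the work surface at z = 0. Lengths are in m, angles in rad, forces in N, time in s.
With the tool pointing down it reaches from about 0.3 to 0.775 m from the base axis. Payload 14.6 kg.
Tool frame: the origin (TCP) lies midway between the tips of the shut fingers; the grasp point (between the pads) lies 19 mm behind it; z points along the fingers, y is the line along which they close (so a half turn about z gives the same grasp; the last joint's range is limited). The gripper opens to 94 mm and grips with 3 to 60 N. Pads are 16 mm wide; open, the fingers measure 119 mm over their backs; the gripper's body (75 mm by 177 mm) begins 78 mm behind the grasp point.
Start: joints at [1.128, 0.3, 1.521, -0, 1.321, -0.067], TCP at [0.202, 0.512, 0.205] pointing down, gripper open.
Joint ranges: [-3.03, 3.03], [-0.79, 2.21], [0.23, 2.52], [-1.04, 4.18], [0, 3.07], [-2.55, 2.55]. Speed limits (rad/s): [2.22, 2.22, 2.57, 3.14, 3.14, 3.14].

INTERFACE

Orientations are given as [roll, pitch, yaw] about the fixed x, y, z axes, in that order (R = Rz(yaw) Ry(pitch) Rx(roll)).
In Python, from station import * gives the robot as it stands.
- The arm moves only by the tool send_rows, never from a script. Its argument "targets" is a list of rows, each an object of numbers: "x", "y", "z": the shift along the world's x, y, z in units of 0.2 m (1.0 is 0.2 m); "spin": the turn about the world's z in units of pi/2 rad (1.0 is pi/2 rad); "claw": the finger opening in mm, from 0 to 94. A call has 1 to 20 rows; each row shifts and turns the commanded pose from where the row before left it; what a row does not reach is not made up. A row lasts 1/10 s, in which the tool goes at most 50 mm and 8.59 degrees, less where a joint would pass 70% of its speed; a pose out of reach is approached as far as the arm can. A call with a number of a shift or a turn outside -1 to 1 is refused whole. A call with a gripper value outside its range is refused whole. The fingers move at their own pace and stop on an object; "force" is the grip in N (left out, the last holds). Time passes only in rows, so rows that do not move let the fingers close. It gives the time, the measured TCP pose, the force, the opening and the grip force at its end, in the units of the state.
- get_obs(): the state, without advancing time (a new reading comes with each control period).
- camera(name): name is "side" or "top" or "wrist"; returns the picture (384x512x3 uint8, blue, green, red); there is no depth.
- camera_model(name): a dict with "fovy" (degrees; the focal length in pixels is half the picture's height over the tangent of half this angle, whatever the lens; pixels are square), "cx", "cy" (the principal point, pixels), "T" (4x4, takes a point from camera to world coordinates). Camera axes: x right, y down, z forward; pixel columns grow to the right and rows downward; lengths in m; the calibration is good to about 2 mm. A picture is of the moment at which its call begins: read the wrist's pose just before it. camera_model takes no time and is no camera call; for the wrist camera it gives the pose at the moment of the call.
- hand_in(): hands the job in; it is judged then, once.
The state is a dict: "time_s": time; "qpos": joint angles; "joint_vel": joint speeds; "tau": joint torques, N m; "ee_pos": TCP position; "eef_rot": TCP orientation; "force": force on the tool from outside, world axes, zero at the start; "moment": the same for the moment, N m; "grip_width": finger opening in m; "grip_force": force on a finger pad.
Only numpy, scipy, OpenCV 4.12 (cv2) and the standard library are available. Lean on these libraries where they do the work, as an engineer would, in place of code of your own. Each camera call takes 0.05 s, during which the arm holds its last target. There are 200 camera calls.

TASK

Two bottle brushes stand in two leaning crocks, and one of them was put away wet with its bristles down inside its crock. Pull that brush out, turn it end for end and put it back into the same crock handle first, fully home, so that its bristles dry in the air, and let go of it. Leave the other brush, which already stands handle-down, as it is.

Things in the scene. Friction and masses are not known exactly. Their poses are not given: they have to be found in the camera images.
- brush_down: Straight bottle brush, 260 mm long, about 80 g. Origin at mid-length on its axis, the place to grip; +z runs toward the bristles. From z=-130 (handle end) to +26 a light wooden handle, 22 mm thick round the middle (z -85 to +26), with a knob of 27 mm at its end; z=26 to 130 white bristles, 30 mm thick. At the start it rests bristles-down in crock_a, about 5 degrees flatter than the crock.
- crock_a: Fixed white crock on a wooden stand (120x92 mm). Origin: centre of the underside. Its axis leans 50 degrees from vertical toward the crock's +x (away from the robot): (0.766, 0, 0.643). Round inside, 36 mm across, 87 mm deep; rim 49 mm across, mouth centre at (32, 0, 93) mm. Glazed; draw the brush along the axis. Stands left or right of the other, equal crock.
- crock_a_floor (a point): Centre of crock_a's round inner floor, at the lower end of its leaning axis, 87 mm below the mouth along the axis. With the brush home, handle-down, its handle end rests here, up to 8 mm aside; let go, it may sag 9 degrees flatter than the crock and stays in.
- brush_down_handle_end (a point): Tip of brush_down's wooden handle, 130 mm from its origin along its -z; at the start it sticks up out of the crock.
- brush_up: The other bottle brush, the same in every respect, already standing handle-down with its bristles up in the other crock; leave it in its place. Origin at mid-length, +z toward the bristles.

How it is judged:
By the outcome, as a careful person would: the job done as asked, in the order asked, and still so for the second after the job is handed in, with the robot touching nothing.
It also fails if it takes over 43 s, if anything falls off the work surface, if the arm or the gripper's body presses on something with over 40 N, if the wrist force passes 120 N, or if a joint passes its speed limit or range.

## Working session

There is one attempt and no reset: what is moved stays moved. The work goes in short steps, Python scripts to look and compute and a tool call to move; the robot and the scene stay as the last step left them, time stands still between calls to the robot, and variables do not carry over. Pictures are saved under pics/ and viewed, at most 10 in all, crops included, and the job is handed in when it is done.

Besides the shell and the picture viewer there is one more tool, called after "Emit:" by a JSON object that holds its "method" and its "body", one argument or row to a line. send_rows: Moves the arm, as the interface text tells. Its arguments: {"type":"object","properties":{"targets":{"type":"array"},"force":{"type":"number"}},"required":["targets"]}

```bash
mkdir -p pics
python3 - <<'E'
from station import *
import cv2,numpy as np
ims=[]
for n in("side","top","wrist"):
    i=camera(n);cv2.imwrite(f"pics/{n}0.png",i);ims.append(i)
    m=camera_model(n);print(n,m["fovy"],m["cx"],m["cy"],np.round(m["T"],3).tolist())
cv2.imwrite("pics/st0.png",cv2.resize(np.hstack(ims[:2]),(800,300)))
o=get_obs();print({k:np.round(v,3).tolist() for k,v in o.items()})
E
```

```text
side 43.645271270589504 250.5944376044202 191.17717657434105 [[0.969, -0.139, 0.204, 0.298], [-0.247, -0.516, 0.82, -0.755], [-0.009, -0.845, -0.535, 0.641], [0.0, 0.0, 0.0, 1.0]]
top 57.854045944415475 253.13311487010776 192.68145868084932 [[-0.027, -0.989, 0.147, 0.359], [-1.0, 0.029, 0.01, 0.003], [-0.015, -0.147, -0.989, 0.954], [0.0, 0.0, 0.0, 1.0]]
wrist 65.34654783872793 254.50781335753217 192.36060246015856 [[0.367, 0.898, 0.242, 0.131], [0.93, -0.354, -0.097, 0.539], [-0.001, 0.261, -0.965, 0.384], [0.0, 0.0, 0.0, 1.0]]
{'time_s': 0.15, 'qpos': [1.128, 0.3, 1.521, 0.0, 1.321, -0.067], 'joint_vel': [0.0, -0.002, -0.0, 0.001, 0.002, -0.0], 'tau': [0.001, -53.197, -35.282, 0.071, 0.024, -0.0], 'ee_pos': [0.202, 0.511, 0.205], 'eef_rot': [-3.141, -0.0, 2.766], 'force': [-0.838, -0.034, 0.333], 'moment': [0.011, 0.025, 0.039], 'grip_force': 0.0, 'grip_width': 0.094}
```

View pics/side0.png

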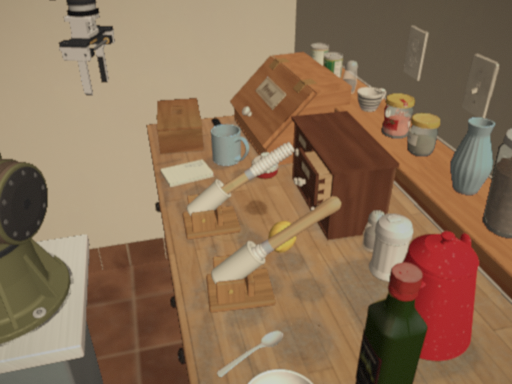

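View pics/top0.png

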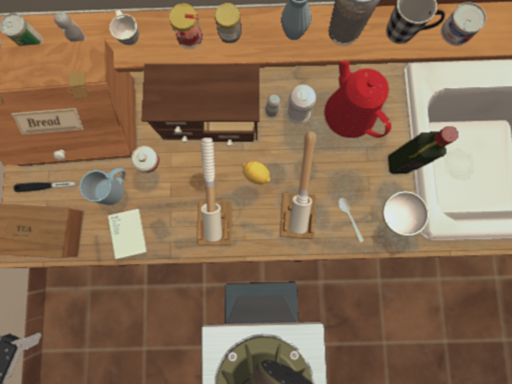

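Run:
```python
import cv2,numpy as np
s=cv2.imread("pics/side0.png")[185:315,195:355];t=cv2.imread("pics/top0.png")[120:250,255:375]
a=cv2.resize(s,None,fx=4,fy=4,interpolation=cv2.INTER_CUBIC)[:,:430*1]
s4=cv2.resize(s,(492,400),interpolation=cv2.INTER_CUBIC);t4=cv2.resize(t,(308,333),interpolation=cv2.INTER_CUBIC)
t4=cv2.copyMakeBorder(t4,0,67,0,0,cv2.BORDER_CONSTANT)
cv2.imwrite("pics/crop.png",np.hstack([s4,t4]))
```

```text
(no output)
```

View pics/crop.png

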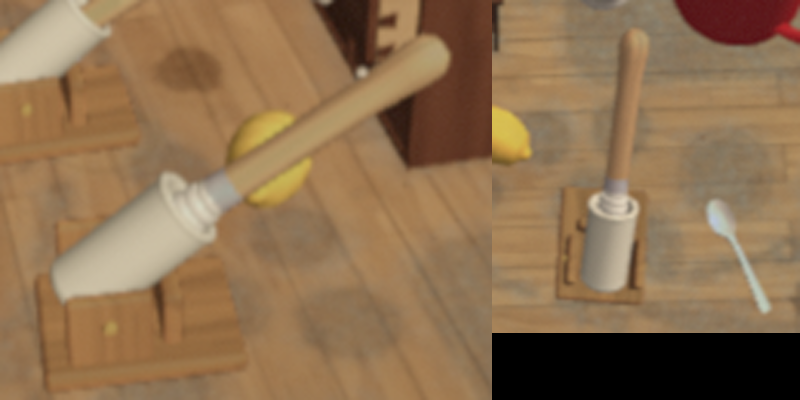

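```bash
cat > h.py <<'E'
import numpy as np
from station import *
def ray(n,u,v,m=None):
    m=m or camera_model(n);f=192/np.tan(np.radians(m["fovy"]/2));T=np.array(m["T"])
    d=T[:3,:3]@[(u-m["cx"])/f,(v-m["cy"])/f,1];return T[:3,3],d/np.linalg.norm(d)
def tri(p1,d1,p2,d2):
    s=np.linalg.lstsq(np.c_[d1,-d2],p2-p1,rcond=None)[0];a,b=p1+s[0]*d1,p2+s[1]*d2
    return (a+b)/2,np.linalg.norm(a-b)
E
python3 - <<'E'
from h import *
P={}
for k,s,t in[("knob",(433,56),(142,43)),("ferr",(233,187),(126,183)),("mouth",(190,210),(120,205))]:
    p,e=tri(*ray("side",195+s[0]/3.075,185+s[1]/3.075),*ray("top",255+t[0]/2.567,120+t[1]/2.567));P[k]=p;print(k,p.round(4),e.round(4))
d=P["knob"]-P["mouth"];print(np.linalg.norm(d),d/np.linalg.norm(d),np.degrees(np.arctan2(d[1],d[0])))
E
```

```text
knob [ 0.6031 -0.1246  0.1804] 0.0054
ferr [ 0.4893 -0.1148  0.1029] 0.0077
mouth [ 0.4675 -0.1096  0.0869] 0.0026
0.1654076281668834 [ 0.81975426 -0.09065101  0.56549566] -6.310309325438486
```

Emit:
{"method": "send_rows", "body": {
  "targets": [
    {"z": 0.25},
    {"z": 0.25},
    {"z": 0.2,"x": 0.1,"y": -0.1},
    {"x": 0.095,"y": -0.195,"spin": 0.011},
    {"x": 0.095,"y": -0.195,"spin": 0.011},
    {"x": 0.095,"y": -0.195,"spin": 0.011},
    {"x": 0.095,"y": -0.195,"spin": 0.011},
    {"x": 0.095,"y": -0.195,"spin": 0.011},
    {"x": 0.095,"y": -0.195,"spin": 0.011},
    {"x": 0.095,"y": -0.195,"spin": 0.011},
    {"x": 0.095,"y": -0.195,"spin": 0.011},
    {"x": 0.095,"y": -0.195,"spin": 0.011},
    {"x": 0.095,"y": -0.195,"spin": 0.011},
    {"x": 0.095,"y": -0.195,"spin": 0.011},
    {"x": 0.095,"y": -0.195,"spin": 0.011},
    {"x": 0.095,"y": -0.195,"spin": 0.011},
    {"x": 0.095,"y": -0.195,"spin": 0.011},
    {"x": 0.095,"y": -0.195,"spin": 0.011},
    {"x": 0,"y": -0.1},
    {"x": 0}
  ]
}}

```text
schema error: expected keys x, y, z, spin, claw
```

Emit:
{"method": "send_rows", "body": {
  "targets": [
    {"x": 0,"y": 0,"z": 0.25,"spin": 0,"claw": 94},
    {"x": 0,"y": 0,"z": 0.25,"spin": 0,"claw": 94},
    {"x": 0.1,"y": -0.1,"z": 0.2,"spin": 0,"claw": 94},
    {"x": 0.095,"y": -0.195,"z": 0,"spin": 0.011,"claw": 94},
    {"x": 0.095,"y": -0.195,"z": 0,"spin": 0.011,"claw": 94},
    {"x": 0.095,"y": -0.195,"z": 0,"spin": 0.011,"claw": 94},
    {"x": 0.095,"y": -0.195,"z": 0,"spin": 0.011,"claw": 94},
    {"x": 0.095,"y": -0.195,"z": 0,"spin": 0.011,"claw": 94},
    {"x": 0.095,"y": -0.195,"z": 0,"spin": 0.011,"claw": 94},
    {"x": 0.095,"y": -0.195,"z": 0,"spin": 0.011,"claw": 94},
    {"x": 0.095,"y": -0.195,"z": 0,"spin": 0.011,"claw": 94},
    {"x": 0.095,"y": -0.195,"z": 0,"spin": 0.011,"claw": 94},
    {"x": 0.095,"y": -0.195,"z": 0,"spin": 0.011,"claw": 94},
    {"x": 0.095,"y": -0.195,"z": 0,"spin": 0.011,"claw": 94},
    {"x": 0.095,"y": -0.195,"z": 0,"spin": 0.011,"claw": 94},
    {"x": 0.095,"y": -0.195,"z": 0,"spin": 0.011,"claw": 94},
    {"x": 0.095,"y": -0.195,"z": 0,"spin": 0.011,"claw": 94},
    {"x": 0,"y": -0.1,"z": 0,"spin": 0,"claw": 94},
    {"x": 0,"y": 0,"z": 0,"spin": 0,"claw": 94}
  ]
}}

```text
time_s: 2.05
ee_pos: [0.4879, -0.0764, 0.3447]
eef_rot: [-3.141, -0.001, 3.005]
force: [0.3, 1.2, -0.2]
grip_width: 0.0936
grip_force: 0.0
```

Run:
```python
from h import *
import cv2
m=camera_model("wrist");i=camera("wrist");cv2.imwrite("pics/w1.png",i);np.save("w1.npy",m["T"])
cv2.imwrite("pics/w1b.png",cv2.resize(i,(784,588)))
o=get_obs();print({k:np.round(o[k],3).tolist() for k in("qpos","ee_pos","eef_rot","time_s")})
```

```text
{'qpos': [-0.227, 0.104, 1.437, 0.0, 1.602, -1.662], 'ee_pos': [0.488, -0.075, 0.345], 'eef_rot': [3.141, -0.001, 3.006], 'time_s': 2.1}
```

View pics/w1b.png

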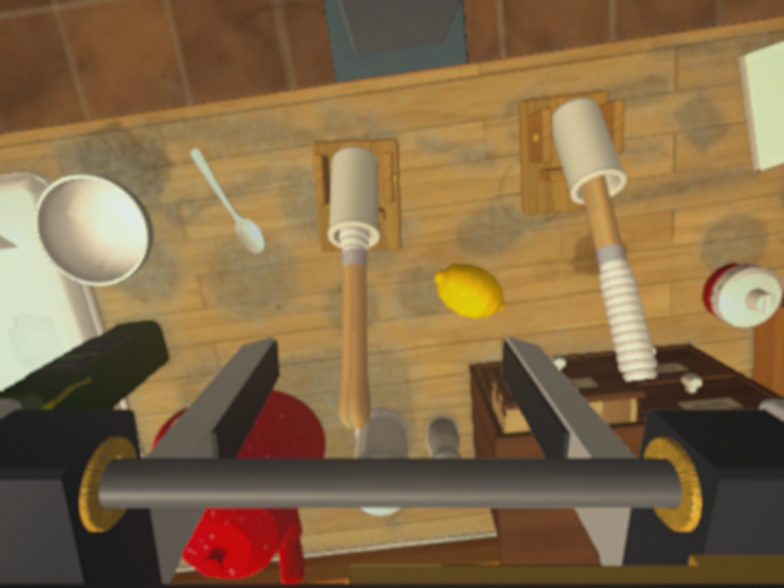

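Run:
```python
from h import *
def onz(u,v,z):
    p,d=ray("wrist",u/1.5312,v/1.5312);return (p+d*(z-p[2])/d[2]).round(4)
print("cam",np.round(camera_model("wrist")["T"],3).tolist())
print("mouth",onz(354,236,.093),"ferr",onz(354,262,.103),"knob",onz(353,412,.18))
for q in((316,142),(398,139),(400,247),(318,249)):print(onz(*q,.01))
print("mouth2",onz(596,182,.093))
```

```text
cam [[0.135, 0.957, 0.258, 0.413], [0.991, -0.131, -0.035, -0.065], [0.0, 0.26, -0.966, 0.524], [0.0, 0.0, 0.0, 1.0]]
mouth [ 0.4667 -0.1061  0.093 ] ferr [ 0.4894 -0.1089  0.103 ] knob [ 0.6011 -0.1215  0.18  ]
[ 0.3724 -0.1386  0.01  ]
[ 0.3813 -0.0516  0.01  ]
[ 0.4964 -0.0645  0.01  ]
[ 0.4861 -0.1567  0.01  ]
mouth2 [0.4478 0.1207 0.093 ]
```

Emit:
{"method": "send_rows", "body": {
  "targets": [
    {"x": 0.085,"y": -0.18,"z": 0,"spin": 0.008,"claw": 94},
    {"x": 0,"y": 0,"z": -0.2,"spin": 0,"claw": 94},
    {"x": 0,"y": 0,"z": -0.2,"spin": 0,"claw": 94},
    {"x": 0,"y": 0,"z": -0.2,"spin": 0,"claw": 94},
    {"x": 0,"y": 0,"z": -0.2,"spin": 0,"claw": 94},
    {"x": 0,"y": 0,"z": -0.2,"spin": 0,"claw": 94},
    {"x": 0,"y": 0,"z": -0.15,"spin": 0,"claw": 94},
    {"x": 0,"y": 0,"z": -0.09,"spin": 0,"claw": 94},
    {"x": 0,"y": 0,"z": 0,"spin": 0,"claw": 94},
    {"x": 0,"y": 0,"z": 0,"spin": 0,"claw": 94}
  ]
}}

```text
time_s: 3.1
ee_pos: [0.5052, -0.1096, 0.0983]
eef_rot: [-3.142, 0.001, 3.021]
force: [0.9, 0.2, 0.7]
grip_width: 0.0936
grip_force: 0.0
```

Emit:
{"method": "send_rows", "body": {
  "targets": [
    {"x": 0,"y": 0,"z": 0,"spin": 0,"claw": 10},
    {"x": 0,"y": 0,"z": 0,"spin": 0,"claw": 10},
    {"x": 0,"y": 0,"z": 0,"spin": 0,"claw": 10},
    {"x": 0,"y": 0,"z": 0,"spin": 0,"claw": 10},
    {"x": 0,"y": 0,"z": 0,"spin": 0,"claw": 10},
    {"x": 0,"y": 0,"z": 0,"spin": 0,"claw": 10},
    {"x": 0,"y": 0,"z": 0,"spin": 0,"claw": 10},
    {"x": 0,"y": 0,"z": 0,"spin": 0,"claw": 10},
    {"x": 0,"y": 0,"z": 0,"spin": 0,"claw": 10},
    {"x": 0,"y": 0,"z": 0,"spin": 0,"claw": 10}
  ],
  "force": 25
}}

```text
time_s: 4.1
ee_pos: [0.5048, -0.1104, 0.0975]
eef_rot: [-3.141, -0.0, 3.02]
force: [-0.4, -1.0, 1.0]
grip_width: 0.0215
grip_force: 24.8
```

Emit:
{"method": "send_rows", "body": {
  "targets": [
    {"x": 0.057,"y": -0.007,"z": 0.048,"spin": 0,"claw": 10},
    {"x": 0.057,"y": -0.007,"z": 0.048,"spin": 0,"claw": 10},
    {"x": 0.057,"y": -0.007,"z": 0.048,"spin": 0,"claw": 10},
    {"x": 0.057,"y": -0.007,"z": 0.048,"spin": 0,"claw": 10},
    {"x": 0,"y": 0,"z": 0,"spin": 0,"claw": 10}
  ]
}}

```text
time_s: 4.6
ee_pos: [0.5516, -0.1162, 0.1367]
eef_rot: [-3.141, 0.002, 3.02]
force: [0.0, -0.0, -0.5]
grip_width: 0.0214
grip_force: 24.8
```

Emit:
{"method": "send_rows", "body": {
  "targets": [
    {"x": 0.057,"y": -0.007,"z": 0.048,"spin": 0,"claw": 10},
    {"x": 0.057,"y": -0.007,"z": 0.048,"spin": 0,"claw": 10},
    {"x": 0.057,"y": -0.007,"z": 0.048,"spin": 0,"claw": 10},
    {"x": 0.057,"y": -0.007,"z": 0.048,"spin": 0,"claw": 10},
    {"x": 0,"y": 0,"z": 0,"spin": 0,"claw": 10},
    {"x": 0,"y": 0,"z": 0,"spin": 0,"claw": 10}
  ]
}}

```text
time_s: 5.2
ee_pos: [0.5953, -0.1214, 0.1733]
eef_rot: [3.141, -0.001, 3.02]
force: [0.1, 0.6, -0.2]
grip_width: 0.0211
grip_force: 24.8
```

Run:
```python
from h import *
import cv2
a=camera("side");b=camera("wrist");cv2.imwrite("pics/s2.png",np.hstack([a[100:384,130:430],b[100:384,100:500]]))
print(np.round(get_obs()["qpos"],3))
```

```text
[-0.262  0.454  1.385 -0.     1.303 -1.711]
```

View pics/s2.png

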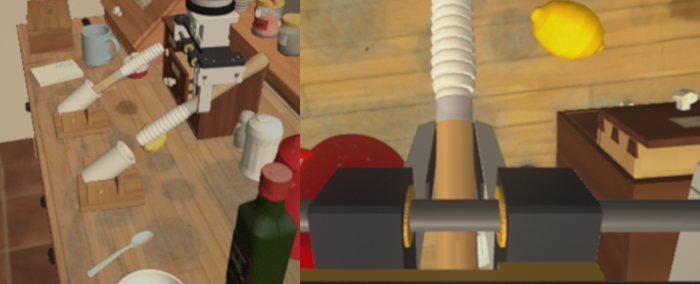

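Emit:
{"method": "send_rows", "body": {
  "targets": [
    {"x": 0,"y": 0,"z": 0.15,"spin": 0,"claw": 10},
    {"x": 0,"y": 0,"z": 0.15,"spin": 0,"claw": 10},
    {"x": -0.16,"y": 0.017,"z": 0,"spin": 0,"claw": 10},
    {"x": -0.16,"y": 0.017,"z": 0,"spin": 0,"claw": 10},
    {"x": -0.16,"y": 0.017,"z": 0,"spin": 0,"claw": 10},
    {"x": 0,"y": 0,"z": -0.15,"spin": 0,"claw": 10},
    {"x": 0,"y": 0,"z": -0.15,"spin": 0,"claw": 10},
    {"x": 0,"y": 0,"z": 0,"spin": 0,"claw": 10},
    {"x": 0,"y": 0,"z": 0,"spin": 0,"claw": 10}
  ],
  "force": 12
}}

```text
time_s: 6.2
ee_pos: [0.4999, -0.1114, 0.1747]
eef_rot: [3.141, -0.001, 3.02]
force: [0.8, -0.3, 0.4]
grip_width: 0.0215
grip_force: 12.0
```

Run:
```python
from h import *
import cv2
a=camera("side");cv2.imwrite("pics/s3.png",cv2.resize(a[150:350,150:350],(600,600)))
```

```text
(no output)
```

View pics/s3.png

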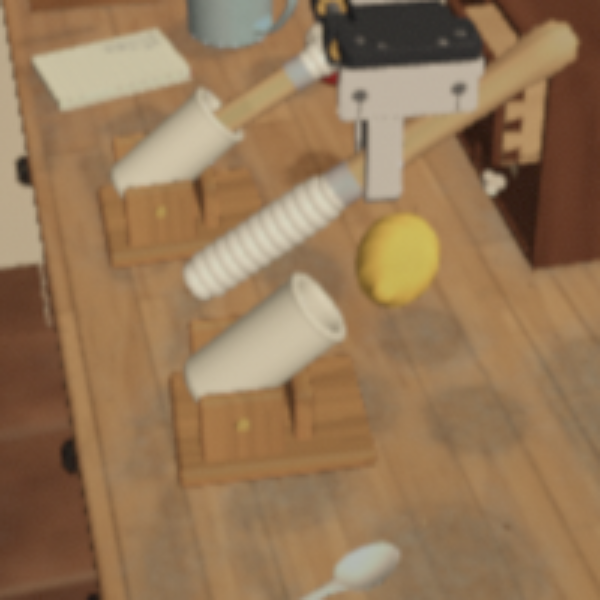

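Emit:
{"method": "send_rows", "body": {
  "targets": [
    {"x": 0,"y": 0,"z": -0.145,"spin": 0,"claw": 10},
    {"x": 0.042,"y": -0.005,"z": -0.046,"spin": 0,"claw": 10},
    {"x": 0.033,"y": -0.004,"z": -0.053,"spin": 0,"claw": 10},
    {"x": 0.023,"y": -0.003,"z": -0.058,"spin": 0,"claw": 10},
    {"x": 0.013,"y": -0.002,"z": -0.061,"spin": 0,"claw": 10},
    {"x": 0,"y": 0,"z": 0,"spin": 0,"claw": 10}
  ]
}}

```text
time_s: 6.85
ee_pos: [0.522, -0.114, 0.1]
eef_rot: [3.141, -0.002, 3.02]
force: [-0.2, 0.4, 0.4]
grip_width: 0.0218
grip_force: 12.0
```

Run:
```python
from h import *
import cv2
a=camera("side");cv2.imwrite("pics/s4.png",cv2.resize(a[150:350,150:350],(600,600)))
```

```text
(no output)
```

View pics/s4.png

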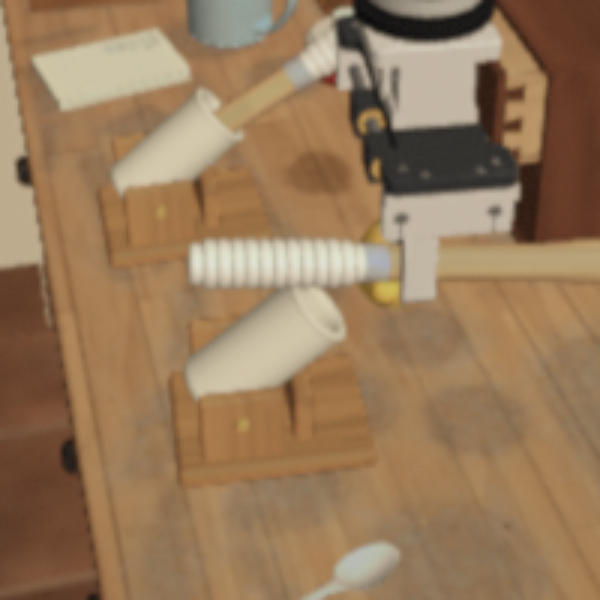

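Run:
```python
from h import *
for n,u,v,z in(("side",385,277,0),("side",370,268,0),("top",302,119,0.02),("top",302,119,0.09),("top",273,112,0.02)):
    p,d=ray(n,u,v);print(n,(p+d*(z-p[2])/d[2]).round(3))
```

```text
side [ 0.718 -0.142  0.   ]
side [ 0.702 -0.11   0.   ]
top [ 0.703 -0.13   0.02 ]
top [ 0.677 -0.12   0.09 ]
top [ 0.726 -0.049  0.02 ]
```

Emit:
{"method": "send_rows", "body": {
  "targets": [
    {"x": 0.0,"y": 0,"z": -0.06,"spin": 0,"claw": 10},
    {"x": -0.009,"y": 0.001,"z": -0.06,"spin": 0,"claw": 10},
    {"x": -0.008,"y": 0.001,"z": -0.025,"spin": 0,"claw": 10},
    {"x": 0,"y": 0,"z": 0,"spin": 0,"claw": 10},
    {"x": 0,"y": 0,"z": 0,"spin": 0,"claw": 10}
  ]
}}

```text
time_s: 7.4
ee_pos: [0.5188, -0.1138, 0.0727]
eef_rot: [3.142, -0.0, 3.02]
force: [0.4, -1.1, -1.2]
grip_width: 0.0218
grip_force: 12.0
```

Run:
```python
from h import *
import cv2
a=camera("side");cv2.imwrite("pics/s5.png",cv2.resize(a[150:350,170:370],(600,600)))
```

```text
(no output)
```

View pics/s5.png

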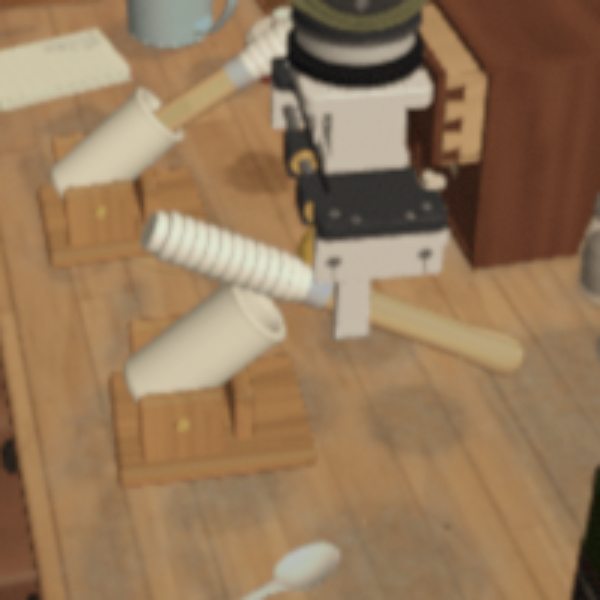

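Run:
```python
from h import *
n=np.array([.122,.9925,0]);g=np.array([.519,-.114,.0917]);r=[]
for u,v in((503,351),(157,233),(320,292)):
    p,d=ray("side",170+u/3,150+v/3);q=p+d*(n@(g-p))/(n@d);r.append(q);print(q.round(4))
e=r[1]-r[0];print(np.linalg.norm(e),np.degrees(np.arctan2(e[2],np.hypot(e[0],e[1]))))
for q in(r[0],r[1]):print("from G",np.linalg.norm(q-g))
```

```text
[ 0.6223 -0.1267  0.0345]
[ 0.4102 -0.1006  0.1489]
[ 0.5051 -0.1123  0.0951]
0.24245606676272916 28.170502592113703
from G 0.11878097103964909
from G 0.12368937454280454
```

Emit:
{"method": "send_rows", "body": {
  "targets": [
    {"x": 0,"y": 0,"z": 0.19,"spin": 0,"claw": 10},
    {"x": 0,"y": 0,"z": 0.19,"spin": 0,"claw": 10},
    {"x": 0,"y": 0,"z": 0.19,"spin": 0,"claw": 10},
    {"x": 0,"y": 0,"z": 0.19,"spin": 0,"claw": 10},
    {"x": 0,"y": 0,"z": 0,"spin": -0.09,"claw": 10},
    {"x": 0,"y": 0,"z": 0,"spin": -0.09,"claw": 10},
    {"x": 0,"y": 0,"z": 0,"spin": -0.09,"claw": 10},
    {"x": 0,"y": 0,"z": 0,"spin": -0.09,"claw": 10},
    {"x": 0,"y": 0,"z": 0,"spin": -0.09,"claw": 10},
    {"x": 0,"y": 0,"z": 0,"spin": -0.09,"claw": 10},
    {"x": 0,"y": 0,"z": 0,"spin": -0.09,"claw": 10},
    {"x": 0,"y": 0,"z": 0,"spin": -0.09,"claw": 10},
    {"x": 0,"y": 0,"z": 0,"spin": -0.09,"claw": 10},
    {"x": 0,"y": 0,"z": 0,"spin": -0.09,"claw": 10},
    {"x": 0,"y": 0,"z": 0,"spin": -0.09,"claw": 10},
    {"x": 0,"y": 0,"z": 0,"spin": -0.09,"claw": 10},
    {"x": 0,"y": 0,"z": 0,"spin": -0.09,"claw": 10},
    {"x": 0,"y": 0,"z": 0,"spin": -0.09,"claw": 10},
    {"x": 0,"y": 0,"z": 0,"spin": -0.09,"claw": 10}
  ]
}}

```text
time_s: 9.35
ee_pos: [0.5189, -0.1138, 0.225]
eef_rot: [3.141, -0.0, 0.894]
force: [-0.5, -0.1, -0.9]
grip_width: 0.0215
grip_force: 12.0
```

Emit:
{"method": "send_rows", "body": {
  "targets": [
    {"x": 0.05,"y": -0.005,"z": 0,"spin": -0.09,"claw": 10},
    {"x": 0.05,"y": -0.005,"z": 0,"spin": -0.09,"claw": 10},
    {"x": 0.05,"y": -0.006,"z": 0,"spin": -0.09,"claw": 10},
    {"x": 0.05,"y": -0.006,"z": 0,"spin": -0.09,"claw": 10},
    {"x": 0.05,"y": -0.006,"z": 0,"spin": -0.09,"claw": 10},
    {"x": 0.05,"y": -0.006,"z": 0,"spin": -0.09,"claw": 10},
    {"x": 0.05,"y": -0.006,"z": 0,"spin": -0.09,"claw": 10},
    {"x": 0.037,"y": -0.005,"z": 0,"spin": -0.02,"claw": 10},
    {"x": 0,"y": 0,"z": -0.15,"spin": 0,"claw": 10},
    {"x": 0,"y": 0,"z": -0.1,"spin": 0,"claw": 10},
    {"x": 0,"y": 0,"z": 0,"spin": 0,"claw": 10},
    {"x": 0,"y": 0,"z": 0,"spin": 0,"claw": 10}
  ]
}}

```text
time_s: 10.55
ee_pos: [0.5964, -0.1229, 0.1755]
eef_rot: [3.142, -0.001, -0.121]
force: [0.3, 0.2, -0.4]
grip_width: 0.0217
grip_force: 12.0
```

Run:
```python
from h import *
import cv2
a=camera("side");b=camera("top");cv2.imwrite("pics/s6.png",np.hstack([cv2.resize(a[150:350,190:350],(480,600)),cv2.resize(b[60:260,260:360],(300,600))]))
o=get_obs();print(np.round(o["ee_pos"],4),np.round(o["eef_rot"],3),np.round(o["qpos"],2))
```

```text
[ 0.5968 -0.1229  0.1763] [ 3.141e+00 -2.000e-03 -1.210e-01] [-0.26  0.45  1.38  0.    1.31  1.43]
```

View pics/s6.png

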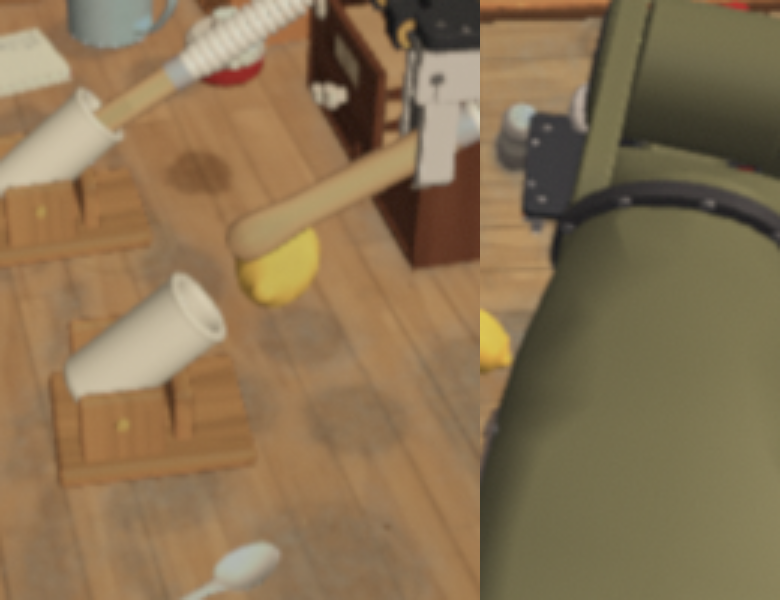

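Run:
```python
from h import *
n=np.array([.122,.9925,0]);g=np.array([.5968,-.1229,.1953]);r=[]
for u,v in((250,238),(199,307),(185,277),(217,338)):
    p,d=ray("side",190+u/3,150+v/3);q=p+d*(n@(g-p))/(n@d);r.append(q);print(q.round(4))
e=g-r[0];print(np.linalg.norm(e),np.degrees(np.arctan2(e[2],np.hypot(e[0],e[1]))))
```

```text
[ 0.4986 -0.1108  0.1356]
[ 0.4686 -0.1071  0.0872]
[ 0.4604 -0.1061  0.1109]
[ 0.4796 -0.1085  0.0616]
0.11556183315482475 31.090282235146635
```

Emit:
{"method": "send_rows", "body": {
  "targets": [
    {"x": -0.015,"y": 0.002,"z": -0.127,"spin": 0,"claw": 10},
    {"x": -0.066,"y": 0.008,"z": -0.056,"spin": 0,"claw": 10},
    {"x": -0.066,"y": 0.008,"z": -0.056,"spin": 0,"claw": 10},
    {"x": 0,"y": 0,"z": 0,"spin": 0,"claw": 10},
    {"x": 0,"y": 0,"z": 0,"spin": 0,"claw": 10}
  ]
}}

```text
time_s: 11.15
ee_pos: [0.5677, -0.1194, 0.1284]
eef_rot: [3.141, -0.002, -0.121]
force: [-0.0, 1.0, -0.6]
grip_width: 0.0216
grip_force: 12.0
```

Run:
```python
from h import *
import cv2
a=camera("side");b=camera("wrist");cv2.imwrite("pics/s7.png",np.hstack([cv2.resize(a[170:320,190:350],(427,400)),cv2.resize(b[:,170:400],(240,400))]))
o=get_obs();print(np.round(o["ee_pos"],4),np.round(o["force"],1))
```

```text
[ 0.5679 -0.1194  0.1282] [-0.1  0.5  0.1]
```

View pics/s7.png

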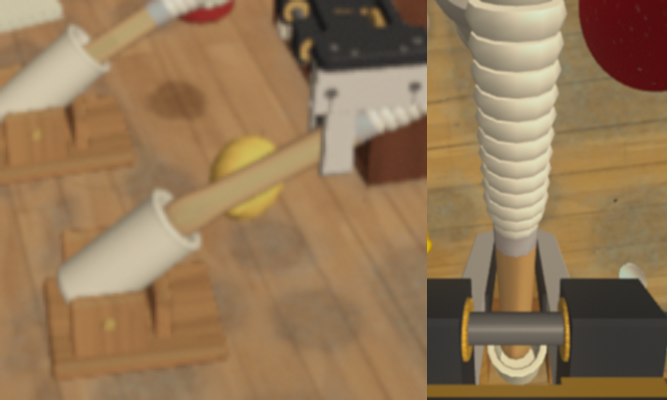

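Emit:
{"method": "send_rows", "body": {
  "targets": [
    {"x": -0.029,"y": 0.0035,"z": 0,"spin": 0,"claw": 10},
    {"x": -0.029,"y": 0.0035,"z": -0.002,"spin": 0,"claw": 10},
    {"x": -0.029,"y": 0.0035,"z": -0.002,"spin": 0,"claw": 10},
    {"x": -0.029,"y": 0.0035,"z": -0.002,"spin": 0,"claw": 10},
    {"x": -0.03,"y": 0.0035,"z": -0.002,"spin": 0,"claw": 10},
    {"x": -0.03,"y": 0.0035,"z": -0.003,"spin": 0,"claw": 10},
    {"x": 0,"y": 0,"z": 0,"spin": 0,"claw": 10}
  ],
  "force": 9
}}

```text
time_s: 11.95
ee_pos: [0.531, -0.1149, 0.1246]
eef_rot: [-3.142, 0.0, -0.121]
force: [1.0, -0.4, -0.4]
grip_width: 0.0215
grip_force: 9.0
```

Emit:
{"method": "send_rows", "body": {
  "targets": [
    {"x": -0.027,"y": 0.0033,"z": -0.016,"spin": 0,"claw": 10},
    {"x": -0.027,"y": 0.0033,"z": -0.017,"spin": 0,"claw": 10},
    {"x": -0.029,"y": 0.0036,"z": -0.025,"spin": 0,"claw": 10},
    {"x": -0.029,"y": 0.0036,"z": -0.025,"spin": 0,"claw": 10},
    {"x": 0,"y": 0,"z": 0,"spin": 0,"claw": 10}
  ]
}}

```text
time_s: 12.45
ee_pos: [0.5082, -0.1121, 0.1072]
eef_rot: [-3.141, 0.002, -0.121]
force: [-0.9, -0.4, -1.4]
grip_width: 0.0217
grip_force: 9.0
```

```bash
cat > meas.py <<'E'
from h import *
import cv2
a=camera("side");cv2.imwrite("pics/m.png",a)
o=get_obs();print(np.round(o["ee_pos"],4),np.round(o["force"],1),o["time_s"])
n=np.array([.122,.9925,0]);g=np.array([.502,-.111,.12])
def px(q):
    m=camera_model("side");T=np.linalg.inv(np.array(m["T"]));f=192/np.tan(np.radians(m["fovy"]/2));c=T@np.r_[q,1];return np.array([m["cx"]+f*c[0]/c[2],m["cy"]+f*c[1]/c[2]])
# white bristle blob: low saturation, bright, in a window ahead of the mouth; keep right of the mouth
hsv=cv2.cvtColor(a,cv2.COLOR_BGR2HSV);w=((hsv[...,1]<75)&(hsv[...,2]>140)).astype(np.uint8)
k,l,s,c=cv2.connectedComponentsWithStats(w[170:290,270:370])
for i in range(1,k):
    if s[i,4]>60:
        ys,xs=np.nonzero(l==i);v=cv2.fitLine(np.c_[xs,ys].astype(np.float32),2,0,.01,.01).ravel();print(s[i]+[270,170,0,0,0],c[i]+[270,170],v[:2].round(3))
M=np.array([.467,-.107,.092]);u=np.array([.9925,-.122,0])
for an in(31,35,40):
    ax=u*np.cos(np.radians(an))+[0,0,np.sin(np.radians(an))]
    fl=M-.087*(u*.766+np.array([0,0,.643]))
    print(an,"expected px: bristle start/mid/end",[px(fl+ax*d).round(0).tolist() for d in(.156,.208,.26)])
E
python3 meas.py
```

```text
[ 0.5088 -0.1122  0.1077] [-0.1 -0.1 -1. ] 12.5
[ 270  187   76   61 1537] [303.25764476 215.53155498] [ 0.866 -0.501]
31 expected px: bristle start/mid/end [[293.0, 236.0], [318.0, 222.0], [344.0, 208.0]]
35 expected px: bristle start/mid/end [[290.0, 233.0], [314.0, 217.0], [340.0, 201.0]]
40 expected px: bristle start/mid/end [[285.0, 228.0], [308.0, 211.0], [333.0, 192.0]]
```

Emit:
{"method": "send_rows", "body": {
  "targets": [
    {"x": -0.0115,"y": 0.0014,"z": -0.0097,"spin": 0,"claw": 10},
    {"x": -0.0115,"y": 0.0014,"z": -0.0097,"spin": 0,"claw": 10},
    {"x": -0.0115,"y": 0.0014,"z": -0.0097,"spin": 0,"claw": 10},
    {"x": 0,"y": 0,"z": 0,"spin": 0,"claw": 10},
    {"x": 0,"y": 0,"z": 0,"spin": 0,"claw": 10}
  ],
  "force": 15
}}

```text
time_s: 13.0
ee_pos: [0.5023, -0.1114, 0.1022]
eef_rot: [3.142, 0.0, -0.121]
force: [-0.2, -0.2, -1.8]
grip_width: 0.0213
grip_force: 15.0
```

Emit:
{"method": "send_rows", "body": {
  "targets": [
    {"x": -0.0115,"y": 0.0014,"z": -0.0097,"spin": 0,"claw": 10},
    {"x": 0,"y": 0,"z": 0,"spin": 0,"claw": 10},
    {"x": 0,"y": 0,"z": 0,"spin": 0,"claw": 10}
  ]
}}

```text
time_s: 13.3
ee_pos: [0.5, -0.1111, 0.1002]
eef_rot: [-3.142, 0.0, -0.121]
force: [0.9, -1.3, -1.1]
grip_width: 0.0213
grip_force: 15.0
```

Emit:
{"method": "send_rows", "body": {
  "targets": [
    {"x": -0.0115,"y": 0.0014,"z": -0.0097,"spin": 0,"claw": 10},
    {"x": 0,"y": 0,"z": 0,"spin": 0,"claw": 10},
    {"x": 0,"y": 0,"z": 0,"spin": 0,"claw": 10}
  ]
}}

```text
time_s: 13.6
ee_pos: [0.4985, -0.111, 0.0989]
eef_rot: [3.141, -0.002, -0.121]
force: [5.7, -1.4, 2.5]
grip_width: 0.0216
grip_force: 15.0
```

Emit:
{"method": "send_rows", "body": {
  "targets": [
    {"x": -0.0115,"y": 0.0014,"z": -0.0097,"spin": 0,"claw": 10},
    {"x": 0,"y": 0,"z": 0,"spin": 0,"claw": 10},
    {"x": 0,"y": 0,"z": 0,"spin": 0,"claw": 10}
  ]
}}

```text
time_s: 13.9
ee_pos: [0.4982, -0.1111, 0.0985]
eef_rot: [3.141, -0.008, -0.121]
force: [12.6, -2.0, 9.0]
grip_width: 0.0218
grip_force: 15.0
```

```bash
python3 meas.py
```

```text
[ 0.4982 -0.1111  0.0985] [13.7 -2.1  9.4] 13.95
[285 170   7  15  92] [287.59782609 176.70652174] [ 0.057 -0.998]
[294 178  12   8  70] [299.15714286 181.11428571] [0.987 0.163]
[ 270  191   70   62 1443] [299.32224532 219.97920998] [ 0.845 -0.535]
31 expected px: bristle start/mid/end [[293.0, 236.0], [318.0, 222.0], [344.0, 208.0]]
35 expected px: bristle start/mid/end [[290.0, 233.0], [314.0, 217.0], [340.0, 201.0]]
40 expected px: bristle start/mid/end [[285.0, 228.0], [308.0, 211.0], [333.0, 192.0]]
```

Emit:
{"method": "send_rows", "body": {
  "targets": [
    {"x": 0.0115,"y": -0.0014,"z": 0.0097,"spin": 0,"claw": 10},
    {"x": 0,"y": 0,"z": 0,"spin": 0,"claw": 40},
    {"x": 0,"y": 0,"z": 0,"spin": 0,"claw": 80},
    {"x": 0,"y": 0,"z": 0,"spin": 0,"claw": 80},
    {"x": 0,"y": 0,"z": 0,"spin": 0,"claw": 80},
    {"x": 0,"y": 0,"z": 0,"spin": 0,"claw": 80},
    {"x": 0,"y": 0,"z": 0,"spin": 0,"claw": 80},
    {"x": 0,"y": 0,"z": 0.1,"spin": 0,"claw": 80},
    {"x": 0,"y": 0,"z": 0.2,"spin": 0,"claw": 80},
    {"x": 0,"y": 0,"z": 0.2,"spin": 0,"claw": 80},
    {"x": 0,"y": 0,"z": 0.2,"spin": 0,"claw": 80},
    {"x": 0,"y": 0,"z": 0.2,"spin": 0,"claw": 80},
    {"x": -0.1,"y": 0,"z": 0.2,"spin": 0,"claw": 80},
    {"x": -0.2,"y": 0,"z": 0,"spin": 0,"claw": 80},
    {"x": -0.2,"y": 0,"z": 0,"spin": 0,"claw": 80},
    {"x": 0,"y": 0,"z": 0,"spin": 0,"claw": 80},
    {"x": 0,"y": 0,"z": 0,"spin": 0,"claw": 80}
  ]
}}

```text
time_s: 15.65
ee_pos: [0.3977, -0.1109, 0.3189]
eef_rot: [3.141, -0.001, -0.122]
force: [0.7, 0.7, 0.0]
grip_width: 0.0798
grip_force: 0.0
```

```bash
python3 meas.py
```

```text
[ 0.3982 -0.1109  0.3186] [0.6 0.8 1. ] 15.7
[282 198  63  44 999] [313.82982983 219.31131131] [ 0.854 -0.52 ]
31 expected px: bristle start/mid/end [[293.0, 236.0], [318.0, 222.0], [344.0, 208.0]]
35 expected px: bristle start/mid/end [[290.0, 233.0], [314.0, 217.0], [340.0, 201.0]]
40 expected px: bristle start/mid/end [[285.0, 228.0], [308.0, 211.0], [333.0, 192.0]]
```

```bash
python3 -c "
from station import *
print(hand_in())"
```

```text
the job is handed in; nothing more can be done
None
```

The wet brush is back in its crock handle first with the bristles up and released; I felt it touch the crock floor, and a camera check after release matched a seated brush sagging about 7° flatter than the crock. I never touched the other brush, and I handed the job in at about 15.7 s.

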